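Close the pressure cooker and snug its screw yoke

ROBOT

A 6-joint arm with a two-finger parallel gripper is mounted at the origin on a cart in front of the work surface, level with it; the furniture and walls round the work are solid. World frame = base frame: x ahead of the robot, y to its left, z up, the work surface at z = 0. Lengths are in mm, angles in rad, forces in N, time in s.
With the tool pointing down it reaches from about 150 to 775 mm from the base axis. Payload 6.1 kg.
Tool frame: the origin (TCP) lies midway between the tips of the shut fingers; the grasp point (between the pads) lies 19 mm behind it; z points along the fingers, y is the line along which they close (so a half turn about z gives the same grasp; the last joint's range is limited). The gripper opens to 85 mm and grips with 20 to 120 N. Pads are 22 mm wide; open, the fingers measure 114 mm over their backs; the gripper's body (76 mm by 85 mm) begins 54 mm behind the grasp point. The pads swing forward as they close: fully open they stand 13 mm farther back than shut.
Start: joints at [1.344, 0.126, -0.04, 1.405, 0, 1.571], TCP at [118.046, 511.54, 196.295] pointing down, gripper open.
Joint ranges: [-2.72, 2.72], [-0.95, 1.95], [-1.27, 1.35], [-1.78, 2.02], [-1.46, 1.47], [-3.14, 3.14]. Speed limits (rad/s): [2.39, 2.39, 3.01, 3.14, 3.14, 3.14].

INTERFACE

Orientations are given as a unit quaternion [w, x, y, z].
In Python, from rig import arm, cams gives the robot as it stands. The module is installed in compiled form; this text tells all that it offers.
- The arm moves only by the shell command python3 -m pendant 'ROWS' [FORCE]. ROWS is JSON, a list of rows, each an object of numbers: "dx", "dy", "dz": the shift along the tool's x, y, z in mm; "wx", "wy", "wz": the turn, a rotation vector about the tool's x, y, z in degrees; "jaw": the finger opening in mm, from 0 to 85.4. In form: [{"dx": .., "dy": .., "dz": .., "wx": .., "wy": .., "wz": .., "jaw": ..}, ...]. A call has 1 to 8 rows; each row is the pose to reach, as a shift and turn from the pose commanded when the call began, along the tool's axes at that moment; what a row does not reach only later rows make up. A row lasts 1/12 s, in which the tool goes at most 41.7 mm and 7.16 degrees, less where a joint would pass 70% of its speed; a pose out of reach is approached as far as the arm can. A call with a gripper value outside its range is refused whole. The fingers move at their own pace and stop on an object; FORCE is the grip in N (left out, the last holds). Time passes only in rows, so rows that repeat a pose let the fingers close. It gives the time, the measured TCP pose, the force, the opening and the grip force at its end, in the units of the state.
- arm.read_state(): the state, without advancing time (a new reading comes with each control period).
- cams.camera(name): name is "side" or "top" or "wrist"; returns a dict with "pixels" (384x512x3 uint8, blue, green, red), "range_z" (384x512 float32, mm along the optical axis (not along the pixel's ray), 0 where there is no reading), "mtx" (3x3 intrinsics, pixels), "xyz" and "orientation" of the camera in the world. Camera axes: x right, y up, looking along -z (the intrinsics and any distortion apply to the point x, -y, -z); pixel columns grow to the right and rows downward; lengths in mm; the calibration is good to about 2 mm. A picture is of the moment at which its call begins.
- arm.hand_in(): hands the job in; it is judged then, once.
The state is a dict: "time_s": time; "qpos": joint angles; "joint_vel": joint speeds; "joint_efforts": joint torques, N m; "tool_pos": TCP position; "orientation": TCP orientation; "ft_force": force on the tool from outside, world axes, zero at the start; "ft_torque": the same for the moment, N m; "width": opening from 0.0 (shut) to 1.0 (fully open); "finger_force": force on a finger pad.
Only numpy, scipy, OpenCV 4.12 (cv2) and the standard library are available. Lean on these libraries where they do the work, as an engineer would, in place of code of your own. Each camera call takes 0.05 s, during which the arm holds its last target. There are 200 camera calls.

TASK

Close the pressure cooker: set the lid gently into the mouth of the pot, swing the steel yoke back across it as far as it goes so that its tip is under the catch, and wind the T-bar of the yoke's screw clockwise until the pad meets the boss of the lid; then snug it by feel, firm but not forced, and let go. Leave the other things on the worktop as they are.

Things in the scene. Friction and masses are not known exactly. Their poses are not given: they have to be found in the camera images.
- pot: Pressure cooker pot of bare steel, standing fast on the worktop. Origin: centre of its underside; z up. Sizes in mm: outside radius 88, rim at z 115, bore radius 84. Two steel ears stand on its wall, at +y the hinge ear, at -y the catch ear. Black loop handles at -x and +x reach out to radius 125 at z 90.
- pot_hinge (a point): Axis of the hinge ear's round post (radius 8 to 15, top at 195 above the worktop), on which the yoke swings; 106 from the pot's centre towards its +y, at the height of the bar's underside (165).
- pot_catch (a point): Middle of the catch: here the yoke's tip lies when closed, 106 from the pot's centre towards its -y, 172 high. The catch ear is a bracket 36 wide whose upright stands 110 to 117 from the pot's centre, with a lip over the tip (underside 181 high, top 188, reaching in to 96) and a hard stop on its -x side.
- lid: Loose round steel lid, about 0.45 kg, right way up on the worktop. Origin: centre of its underside; z up. From below: plug, radius 79 tapering to 76, z 0 to 8, goes into the pot's bore; flange, radius 89, z 8 to 14, then lies on the rim (lid origin 107 above the pot's). A small valve stands 68 from its centre at its +x, radius 9, up to z 28. Any yaw will do.
- lid_boss (a point): Centre of the flat top of the lid's boss, a steel cylinder in the middle of the lid, diameter 40, standing 22 above the flange, top 36 above the lid's underside. Grip the lid here; the screw's pad later bears on this top.
- yoke: Flat steel bar 20 wide, 14 thick (ribs to 20) that swings level on the hinge post, stiffly (0.45 N m), and stays where left. Origin: on the post's axis at the bar's underside; z up; its -y runs along the bar to the tip, 208 away. Closed: axes parallel to the pot's, against a hard stop. At the start it is open, 1.6 to 2.1 rad counter-clockwise from above, over the pot's +x side.
- yoke_hub (a point): On the screw's axis at the bar's underside, 106 along the bar from the post; over the pot's centre when closed. The hub has radius 20, from 6 below to 21 above the underside; the T-bar above it sweeps a circle of radius 62. Beyond that, out to the tip, the bar is free and can be pushed by its side.
- handle: T-bar of the screw: a steel rod 9 thick along its x, through a round head of radius 12, with black end balls of radius 7.5 at 54 to either side. Origin: rod's middle, on the screw's axis, about 47 above the yoke bar's underside; z up. Clockwise from above drives it down 3 mm a rad with the pad (radius 16) at its foot. Running free takes about 0.2 N m (4 to 5 N at a ball).
- handle_top (a point): Top of the screw's head, 11 above the rod's middle. The pad hangs 2 to 9 mm over the seated lid's boss; its setting cannot be read, so it meets after 0.7 to 3 rad of winding, by feel. From there the effort climbs steadily: about 1.8 times that of running free, some half a radian on, is snug; 1.3 times is loose; over 2.5 times crushes the seal. Let go, it stays.
- salt_shaker: Bystander: glass salt shaker with a steel top, diameter 44, height 90, origin at its underside; to be left standing.
- garlic: Bystander: head of garlic, about 56 across, origin at its underside; to be left alone.
- lemon: Bystander: lemon, 71 x 53 x 51, origin at its underside; to be left alone.
- mug: Bystander: white cup with a handle, 88 x 113 x 60, origin at its underside; to be left standing.
- pepper_mill: Bystander: wooden pepper mill, diameter 58, height 170, origin at its underside; to be left standing.
- milk_jug: Bystander: white milk jug, 74 x 98 x 88, origin at its underside; to be left standing.
- teaspoon: Bystander: steel teaspoon, 130 long, lying flat; to be left alone.

How it is judged:
By the outcome, as a careful person would: the job done as asked, in the order asked, and still so for the second after the job is handed in, with the robot touching nothing.
It also fails if it takes over 72 s, if anything falls off the work surface, if the arm or the gripper's body presses on something with over 40 N, if the wrist force passes 120 N, or if a joint passes its speed limit or range.

## Working session

There is one attempt and no reset: what is moved stays moved. The work goes in short steps, Python scripts to look and compute and a shell command to move; the robot and the scene stay as the last step left them, time stands still between calls to the robot, and variables do not carry over. Pictures are saved under pics/ and viewed, at most 10 in all, crops included, and the job is handed in when it is done.

```bash
mkdir -p pics; cat > h.py <<'E'
import numpy as np, cv2
from rig import arm, cams
from scipy.spatial.transform import Rotation as R
def rot(q): return R.from_quat([q[1],q[2],q[3],q[0]]).as_matrix()
def cloud(c):
    z=c["range_z"].astype(float); h,w=z.shape; K=c["mtx"]
    u,v=np.meshgrid(np.arange(w),np.arange(h))
    p=np.stack([(u-K[0,2])/K[0,0]*z,-(v-K[1,2])/K[1,1]*z,-z],-1)
    P=p@rot(c["orientation"]).T+np.array(c["xyz"]); P[z==0]=np.nan
    return P
def tool(p):  # world point -> tool axes shift
    s=arm.read_state(); return rot(s["orientation"]).T@(np.array(p)-s["tool_pos"])
E
python3 - <<'E'
from h import *
s=arm.read_state(); print({k:np.round(v,3) for k,v in s.items()})
print(rot(s["orientation"]).round(3))
for n in("top","side"):
    c=cams.camera(n); cv2.imwrite(f"pics/{n}0.png",c["pixels"]); np.save(n+"0.npy",cloud(c)); print(n,c["xyz"],c["mtx"].round(1).tolist(),rot(c["orientation"]).round(2).tolist())
E
```

```text
{'time_s': np.float64(0.0), 'qpos': array([ 1.344,  0.126, -0.041,  1.405, -0.   ,  1.571]), 'joint_vel': array([ 0.   , -0.   , -0.001, -0.002, -0.001,  0.002]), 'joint_efforts': array([ 0.0000e+00, -4.3592e+01,  3.5292e+01,  1.7000e-02, -0.0000e+00,
       -0.0000e+00]), 'tool_pos': array([117.944, 511.09 , 195.522]), 'orientation': array([-0.   ,  0.113,  0.994, -0.001]), 'ft_force': array([ 0.295, -0.22 ,  0.279]), 'ft_torque': array([-0.007, -0.018,  0.011]), 'finger_force': np.float64(0.0), 'width': np.float64(0.996)}
[[-0.974  0.225 -0.   ]
 [ 0.225  0.974 -0.002]
 [-0.    -0.002 -1.   ]]
top [ 406.96202644  -23.92670024 1346.11170025] [[425.3, 0.0, 251.1], [0.0, 425.3, 197.1], [0.0, 0.0, 1.0]] [[0.02, 0.99, -0.14], [-1.0, 0.02, -0.03], [-0.02, 0.14, 0.99]]
side [ 149.91776212  985.19245746 1143.23395208] [[487.4, 0.0, 258.7], [0.0, 487.4, 191.8], [0.0, 0.0, 1.0]] [[-0.92, 0.26, -0.3], [-0.4, -0.63, 0.66], [-0.02, 0.73, 0.68]]
```

View pics/top0.png

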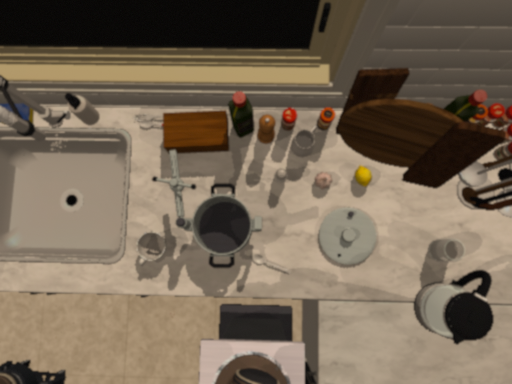

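View pics/side0.png

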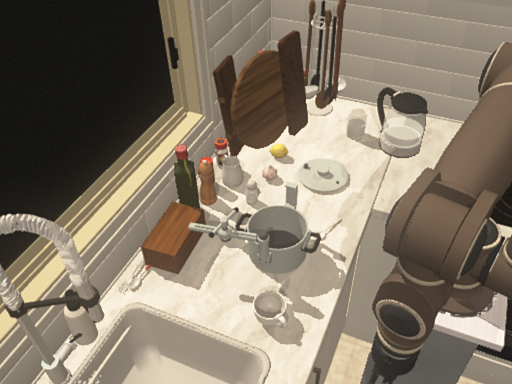

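The top view shows the pot at (223,226), its hinge ear at (184,224) and its catch at (257,224). The yoke points up-image to (173,150) with the T-bar at (177,184). The lid is at (347,237), with its boss at (349,236) and valve at (350,213). The side view agrees.

```bash
python3 - <<'E'
from h import *
P=np.load("top0.npy"); im=cv2.imread("pics/top0.png")
def reg(u0,u1,v0,v1,z0,z1):
    Q=P[v0:v1,u0:u1].reshape(-1,3); return Q[(Q[:,2]>z0)&(Q[:,2]<z1)]
def show(n,Q): 
    print(n,len(Q)); 
    if len(Q)>3:
        (c,r)=cv2.minEnclosingCircle(Q[:,:2].astype(np.float32)); print("  mean",Q.mean(0).round(1),"med",np.median(Q,0).round(1),"circ",np.round(c,1),round(r,1), "min",Q.min(0).round(),"max",Q.max(0).round())
show("boss",reg(335,365,222,252,29,45))
show("flange",reg(310,385,200,275,8,22))
show("valve",reg(340,360,203,222,22,36))
show("rim",reg(185,265,190,262,105,125))
show("catch",reg(245,275,205,245,178,200))
show("hinge",reg(170,200,205,240,150,210))
yk=reg(150,200,140,240,150,195); show("yoke",yk)
show("hand",reg(145,205,160,205,205,235))
S=np.load("side0.npy").reshape(-1,3)
show("s boss",S[(abs(S[:,0]-P[236,349,0])<50)&(abs(S[:,1]-P[236,349,1])<50)&(S[:,2]>29)&(S[:,2]<45)])
hi=S[(S[:,2]>205)&(S[:,2]<240)&(S[:,0]>300)&(S[:,0]<560)&(S[:,1]<250)&(S[:,1]>-30)];show("s hand",hi)
yk=S[(S[:,2]>165)&(S[:,2]<195)&(S[:,0]>300)&(S[:,0]<640)&(S[:,1]<250)&(S[:,1]>100)];show("s yoke",yk)
for uv in((349,236),(223,226),(257,224),(184,224),(173,152),(177,184),(281,174),(152,247)): print(uv,P[uv[1],uv[0]].round(1))
b=cv2.resize(im[130:280,130:400],None,fx=2.9,fy=2.9,interpolation=cv2.INTER_CUBIC); cv2.imwrite("pics/crop.png",b)
E
```

```text
boss 137
  mean [ 478.2 -290.6   35.6] med [ 478.6 -291.3   36. ] circ [ 478.9 -290.9] 20.5 min [ 460. -310.   29.] max [ 497. -271.   42.]
flange 2373
  mean [ 476.6 -290.6   14.7] med [ 475.5 -289.3   14.6] circ [ 470.1 -299. ] 117.1 min [ 376. -396.    8.] max [ 565. -202.   22.]
valve 21
  mean [ 544.2 -301.3   28. ] med [ 544.2 -300.5   28. ] circ [ 538.  -305.7] 15.9 min [ 530. -319.   22.] max [ 551. -292.   35.]
rim 359
  mean [500.1  97.9 113.5] med [498.2 105.3 114.1] circ [483.5  88.4] 110.7 min [412. -22. 105.] max [584. 199. 124.]
catch 90
  mean [498.  -13.8 186.9] med [497.9 -13.8 186.8] circ [498.1 -13.6] 18.4 min [481. -22. 182.] max [514.  -5. 191.]
hinge 205
  mean [510.3 199.  184. ] med [507.  198.9 182.1] circ [512.7 204.7] 33.6 min [481. 183. 164.] max [545. 216. 200.]
yoke 572
  mean [586.7 212.  181.1] med [583.8 211.5 180.7] circ [590.8 212.4] 111.4 min [481. 183. 164.] max [701. 240. 195.]
hand 195
  mean [599.7 214.9 217.3] med [599.5 214.2 216.8] circ [599.9 216.3] 61.1 min [584. 156. 208.] max [615. 277. 227.]
s boss 74
  mean [ 478.8 -285.2   34.1] med [ 479.9 -284.1   33.7] circ [ 478.6 -285.4] 20.8 min [ 460. -305.   29.] max [ 499. -267.   43.]
s hand 0
s yoke 511
  mean [553.6 218.4 179.8] med [556.  216.9 179.9] circ [560.5 220.8] 80.3 min [482. 192. 165.] max [640. 243. 195.]
(349, 236) [ 475.9 -291.7   33.5]
(223, 226) [499.7  97.2  15.8]
(257, 224) [495.5 -11.1 181.6]
(184, 224) [490.8 188.3 189.5]
(173, 152) [695.  230.9 176.9]
(177, 184) [595.9 206.2 221.1]
(281, 174) [654.5 -79.   88.2]
(152, 247) [429.6 318.7  10.4]
```

View pics/crop.png

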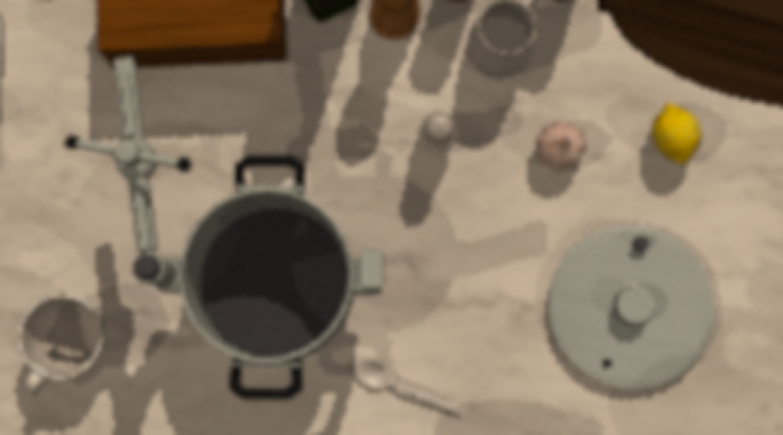

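The crop confirms the layout. The post top is at crop (147,267), the T-bar balls at (71,142) and (184,164), the catch at (370,272), and the lid boss at (634,305). Next: pot centre and yaw from the rim, post and catch.

```bash
python3 - <<'E'
from h import *
from scipy.optimize import least_squares
P=np.load("top0.npy"); Q=P[185:268,185:268].reshape(-1,3)
c=np.array([500,95.]);
for tol in(15,8,5):
    d=np.hypot(*(Q[:,:2]-c).T); m=(Q[:,2]>110)&(Q[:,2]<119)&(abs(d-86)<tol); A=Q[m]
    f=least_squares(lambda x:np.hypot(A[:,0]-x[0],A[:,1]-x[1])-x[2],[*c,86],loss="soft_l1"); c=f.x[:2]; print("rim",f.x.round(1),m.sum())
Q=P[205:240,165:200].reshape(-1,3); T=Q[(Q[:,2]>190)&(Q[:,2]<202)]; print("post",T.mean(0).round(1),len(T),np.ptp(T,axis=0).round())
c=cams.camera("top")
def ray(u,v,z):
    K=c["mtx"]; d=rot(c["orientation"])@np.array([(u-K[0,2])/K[0,0],-(v-K[1,2])/K[1,1],-1]); o=np.array(c["xyz"]); return (o+d*(z-o[2])/d[2]).round(1)
g=lambda x,y:(x/2.9+130-.33,y/2.9+130-.33)
print("post ray",ray(*g(147,267),195),"balls",ray(*g(71,142),212),ray(*g(184,164),212),"tip",ray(*g(123,60),179),"catch",ray(*g(371,271),188))
B=np.array([478.5,-290.7]); print(tool([*B,200]))
E
```

```text
rim [497.3  92.5  85.6] 274
rim [497.3  92.5  85.5] 270
rim [497.3  92.4  85.4] 262
post [496.  198.2 194.5] 55 [22. 23. 10.]
post ray [496.4 197.5 195. ] balls [611.1 271.2 212. ] [592.2 163.9 212. ] tip [699.1 233.3 179. ] catch [497.5 -12.7 188. ]
[-531.60509918 -700.34043629   -3.45836452]
```

```bash

for i in 1 2 3; do python3 -m pendant '[{"dx":-177,"dy":-233,"dz":-18,"jaw":85},{"dx":-177,"dy":-233,"dz":-18,"jaw":85},{"dx":-177,"dy":-233,"dz":-18,"jaw":85},{"dx":-177,"dy":-233,"dz":-18,"jaw":85},{"dx":-177,"dy":-233,"dz":-18,"jaw":85},{"dx":-177,"dy":-233,"dz":-18,"jaw":85},{"dx":-177,"dy":-233,"dz":-18,"jaw":85},{"dx":-177,"dy":-233,"dz":-18,"jaw":85}]' 60; done
python3 - <<'E'
from h import *
s=arm.read_state(); print(s["qpos"].round(2),tool([478.5,-290.7,150]).round(1)); print(rot(s["orientation"]).round(3))
c=cams.camera("wrist"); cv2.imwrite("pics/w1.png",c["pixels"]); P=cloud(c).reshape(-1,3)
Q=P[(P[:,2]>30)&(P[:,2]<44)&(np.hypot(P[:,0]-478,P[:,1]+290)<40)]; print(len(Q)); 
if len(Q)>5: print(Q.mean(0),cv2.minEnclosingCircle(Q[:,:2].astype(np.float32)))
E
```

```text
[ 1.34  0.13 -0.04  1.41  0.    1.57] [-531.6 -700.3   46.5]
[[-0.974  0.225 -0.   ]
 [ 0.225  0.974 -0.001]
 [ 0.    -0.001 -1.   ]]
0invalid input at $[0]: expected keys dx, dy, dz, wx, wy, wz, jaw
invalid input at $[0]: expected keys dx, dy, dz, wx, wy, wz, jaw
invalid input at $[0]: expected keys dx, dy, dz, wx, wy, wz, jaw
```

```bash

python3 -m pendant '[{"dx":-177,"dy":-233,"dz":-18,"wx":0,"wy":0,"wz":0,"jaw":85},{"dx":-177,"dy":-233,"dz":-18,"wx":0,"wy":0,"wz":0,"jaw":85},{"dx":-177,"dy":-233,"dz":-18,"wx":0,"wy":0,"wz":0,"jaw":85},{"dx":-177,"dy":-233,"dz":-18,"wx":0,"wy":0,"wz":0,"jaw":85},{"dx":-177,"dy":-233,"dz":-18,"wx":0,"wy":0,"wz":0,"jaw":85},{"dx":-177,"dy":-233,"dz":-18,"wx":0,"wy":0,"wz":0,"jaw":85},{"dx":-177,"dy":-233,"dz":-18,"wx":0,"wy":0,"wz":0,"jaw":85},{"dx":-177,"dy":-233,"dz":-18,"wx":0,"wy":0,"wz":0,"jaw":85}]' 60
python3 -m pendant '[{"dx":-177,"dy":-233,"dz":-18,"wx":0,"wy":0,"wz":0,"jaw":85},{"dx":-177,"dy":-233,"dz":-18,"wx":0,"wy":0,"wz":0,"jaw":85},{"dx":-177,"dy":-233,"dz":-18,"wx":0,"wy":0,"wz":0,"jaw":85},{"dx":-177,"dy":-233,"dz":-18,"wx":0,"wy":0,"wz":0,"jaw":85},{"dx":-177,"dy":-233,"dz":-18,"wx":0,"wy":0,"wz":0,"jaw":85},{"dx":-177,"dy":-233,"dz":-18,"wx":0,"wy":0,"wz":0,"jaw":85},{"dx":-177,"dy":-233,"dz":-18,"wx":0,"wy":0,"wz":0,"jaw":85},{"dx":-177,"dy":-233,"dz":-18,"wx":0,"wy":0,"wz":0,"jaw":85}]'
cat > look.py <<'E'
from h import *
s=arm.read_state(); print(s["qpos"].round(2),tool([478.5,-290.7,150]).round(1)); print(rot(s["orientation"]).round(3))
c=cams.camera("wrist"); cv2.imwrite("pics/w1.png",c["pixels"]); P=cloud(c).reshape(-1,3)
Q=P[(P[:,2]>30)&(P[:,2]<44)&(np.hypot(P[:,0]-478,P[:,1]+290)<40)]; print(len(Q)); 
if len(Q)>5: print(Q.mean(0),cv2.minEnclosingCircle(Q[:,:2].astype(np.float32)))
E
python3 look.py
```

```text
time_s: 0.87
tool_pos: [239.9, 239.5, 215.1]
orientation: [0.001, 0.117, 0.993, -0.0]
ft_force: [0.0, -0.1, 0.3]
width: 0.999
finger_force: 0.0
time_s: 1.53
tool_pos: [360.3, -27.9, 232.2]
orientation: [0.001, 0.118, 0.993, -0.001]
ft_force: [0.1, 1.2, 0.5]
width: 0.995
finger_force: 0.0
[-0.08 -0.18 -0.26  1.49 -0.    0.16] [-176.3 -227.7   82.9]
[[-0.972  0.234  0.001]
 [ 0.234  0.972 -0.002]
 [-0.001 -0.002 -1.   ]]
151
[ 465.63094539 -289.23604524   34.87685521] ((469.5123291015625, -290.4796142578125), 17.62162208557129)
```

```bash

python3 -m pendant '[{"dx":-176,"dy":-228,"dz":60,"wx":0,"wy":0,"wz":0,"jaw":85},{"dx":-176,"dy":-228,"dz":60,"wx":0,"wy":0,"wz":0,"jaw":85},{"dx":-176,"dy":-228,"dz":60,"wx":0,"wy":0,"wz":0,"jaw":85},{"dx":-176,"dy":-228,"dz":60,"wx":0,"wy":0,"wz":0,"jaw":85},{"dx":-176,"dy":-228,"dz":60,"wx":0,"wy":0,"wz":0,"jaw":85},{"dx":-176,"dy":-228,"dz":60,"wx":0,"wy":0,"wz":0,"jaw":85},{"dx":-176,"dy":-228,"dz":60,"wx":0,"wy":0,"wz":0,"jaw":85},{"dx":-176,"dy":-228,"dz":60,"wx":0,"wy":0,"wz":0,"jaw":85}]' 60
python3 -m pendant '[{"dx":0,"dy":0,"dz":0,"wx":0,"wy":0,"wz":0,"jaw":85},{"dx":0,"dy":0,"dz":0,"wx":0,"wy":0,"wz":0,"jaw":85}]'
python3 look.py
```

```text
time_s: 2.25
tool_pos: [480.4, -286.9, 168.5]
orientation: [-0.002, 0.114, 0.993, 0.0]
ft_force: [-0.5, -0.4, -0.5]
width: 0.996
finger_force: 0.0
time_s: 2.42
tool_pos: [478.5, -282.3, 171.9]
orientation: [-0.001, 0.113, 0.994, 0.001]
ft_force: [0.3, 0.5, 0.3]
width: 0.992
finger_force: 0.0
[-0.53  0.19 -0.02  1.36  0.   -0.31] [-1.9 -8.2 21.8]
[[-0.975  0.224 -0.001]
 [ 0.224  0.975  0.001]
 [ 0.002  0.001 -1.   ]]
934
[ 478.28640995 -289.90794697   35.80565358] ((479.0611267089844, -290.0604553222656), 20.07548713684082)
```

View pics/w1.png

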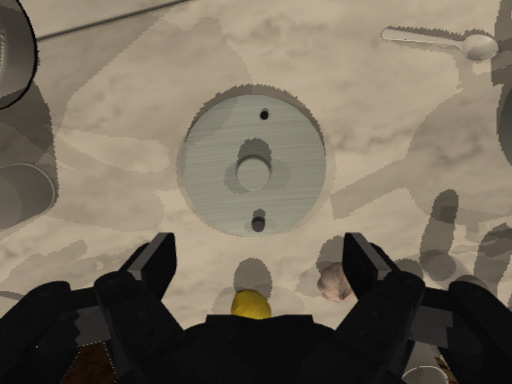

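The wrist view shows the boss at (254,172), the valve at (258,222), and nothing in the way of the fingers. It puts the boss at (478.7,-290.1), which agrees with the top view. Now down to grip.

```bash

python3 -m pendant '[{"dx":-2,"dy":-8,"dz":35,"wx":0,"wy":0,"wz":0,"jaw":85},{"dx":-2,"dy":-8,"dz":70,"wx":0,"wy":0,"wz":0,"jaw":85},{"dx":-2,"dy":-8,"dz":105,"wx":0,"wy":0,"wz":0,"jaw":85},{"dx":-2,"dy":-8,"dz":130,"wx":0,"wy":0,"wz":0,"jaw":85},{"dx":-2,"dy":-8,"dz":145,"wx":0,"wy":0,"wz":0,"jaw":85},{"dx":-2,"dy":-8,"dz":155,"wx":0,"wy":0,"wz":0,"jaw":85},{"dx":-2,"dy":-8,"dz":155,"wx":0,"wy":0,"wz":0,"jaw":85},{"dx":-2,"dy":-8,"dz":155,"wx":0,"wy":0,"wz":0,"jaw":85}]' 40
python3 -m pendant '[{"dx":0,"dy":0,"dz":0,"wx":0,"wy":0,"wz":0,"jaw":60},{"dx":0,"dy":0,"dz":0,"wx":0,"wy":0,"wz":0,"jaw":45},{"dx":0,"dy":0,"dz":0,"wx":0,"wy":0,"wz":0,"jaw":30},{"dx":0,"dy":0,"dz":0,"wx":0,"wy":0,"wz":0,"jaw":30},{"dx":0,"dy":0,"dz":0,"wx":0,"wy":0,"wz":0,"jaw":30},{"dx":0,"dy":0,"dz":0,"wx":0,"wy":0,"wz":0,"jaw":30}]' 40
python3 -c "
from h import *
print(tool([478.7,-290.1,17]).round(1))"
```

```text
time_s: 3.13
tool_pos: [478.9, -291.3, 18.4]
orientation: [0.0, 0.113, 0.994, -0.0]
ft_force: [-0.3, -0.1, 0.9]
width: 0.996
finger_force: 0.0
time_s: 3.63
tool_pos: [478.6, -292.3, 17.5]
orientation: [0.0, 0.113, 0.994, -0.0]
ft_force: [-0.9, 0.4, 0.5]
width: 0.348
finger_force: 0.0
[0.4 2.1 0.5]
```

```bash
python3 -c "
from h import *
s=arm.read_state(); print(s['width'],s['finger_force'])
c=cams.camera('wrist'); cv2.imwrite('pics/w2.png',c['pixels'])"
```

```text
0.34758634617451006 0.0
```

View pics/w2.png

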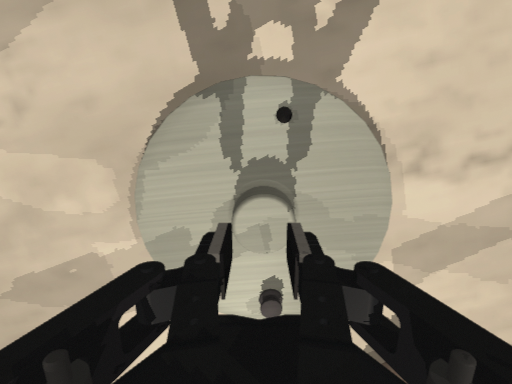

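The pads are beside the boss at (225,250) and (292,250), but there is no grip force yet. I'll command them further closed.

```bash

python3 -m pendant '[{"dx":0,"dy":2,"dz":0,"wx":0,"wy":0,"wz":0,"jaw":28},{"dx":0,"dy":2,"dz":0,"wx":0,"wy":0,"wz":0,"jaw":24},{"dx":0,"dy":2,"dz":0,"wx":0,"wy":0,"wz":0,"jaw":20},{"dx":0,"dy":2,"dz":0,"wx":0,"wy":0,"wz":0,"jaw":20}]' 40
```

```text
time_s: 4.02
tool_pos: [479.0, -290.1, 17.3]
orientation: [-0.0, 0.113, 0.994, -0.0]
ft_force: [1.1, -1.2, -1.1]
width: 0.233
finger_force: 0.0
```

```bash
python3 -c "
from h import *
c=cams.camera('wrist'); P=cloud(c); im=c['pixels']; print(c['xyz'].round(),c['mtx'][0,0])
print('flange',P[150,180].round(),'boss',P[200,263].round(),P[215,263].round(),P[235,263].round(),P[255,263].round(),P[280,263].round())
g=im.max(2)<60
for v in range(190,330,15):
  r=[(u,*P[v,u].round().tolist()) for u in range(190,320,3) if g[v,u]]
  print(v,r[:1],r[len(r)//2-1:len(r)//2+1],r[-1:])
b=np.hypot(P[...,0]-479,P[...,1]+290)
m=(P[...,2]>30)&(P[...,2]<42)&(b<45); print(m.sum(),P[m].min(0),P[m].max(0))
"
```

```text
[ 414. -275.  195.] 280.96141098303605
flange [ 426. -330.   14.] boss [ 464. -284.   36.] [ 474. -287.   35.] [ 486. -289.   35.] [ 510. -295.   16.] [ 531. -299.   15.]
190 [] [] []
205 [] [] []
220 [] [] []
235 [(214, 468.0, -311.0, 64.0)] [(238, 469.0, -298.0, 68.0), (280, 471.0, -278.0, 73.0)] [(304, 478.0, -267.0, 65.0)]
250 [(208, 468.0, -311.0, 80.0)] [(238, 475.0, -300.0, 71.0), (280, 476.0, -280.0, 77.0)] [(310, 478.0, -266.0, 80.0)]
265 [(199, 462.0, -309.0, 102.0)] [(238, 482.0, -302.0, 73.0), (280, 483.0, -281.0, 79.0)] [(319, 473.0, -266.0, 101.0)]
280 [(190, 468.0, -314.0, 102.0)] [(229, 474.0, -302.0, 97.0), (232, 479.0, -302.0, 89.0)] [(319, 467.0, -269.0, 119.0)]
295 [(190, 459.0, -306.0, 126.0)] [(262, 541.0, -302.0, 18.0), (265, 541.0, -300.0, 18.0)] [(319, 467.0, -270.0, 125.0)]
310 [(190, 459.0, -304.0, 132.0)] [(223, 461.0, -296.0, 132.0), (226, 469.0, -298.0, 122.0)] [(319, 467.0, -271.0, 132.0)]
325 [(190, 459.0, -303.0, 137.0)] [(253, 469.0, -290.0, 130.0), (256, 469.0, -289.0, 131.0)] [(319, 466.0, -272.0, 138.0)]
2596 [ 459.46583193 -308.30365636   30.00416443] [ 499.14094366 -270.17848488   38.26287103]
```

```bash

python3 -m pendant '[{"dx":0,"dy":0,"dz":0,"wx":0,"wy":0,"wz":0,"jaw":35},{"dx":0,"dy":0,"dz":0,"wx":0,"wy":0,"wz":0,"jaw":50},{"dx":0,"dy":0,"dz":0,"wx":0,"wy":0,"wz":0,"jaw":60},{"dx":0,"dy":0,"dz":0,"wx":0,"wy":0,"wz":0,"jaw":60},{"dx":0,"dy":0,"dz":0,"wx":0,"wy":0,"wz":0,"jaw":60}]' 40
cat > tips.py <<'E'
from h import *
c=cams.camera('wrist'); P=cloud(c); s=arm.read_state(); t=s["tool_pos"]; print("tcp",t.round(1),"w",round(float(s["width"]*85.4),1))
d=np.hypot(P[...,0]-t[0],P[...,1]-t[1]); g=(c['pixels'].max(2)<70)&(P[...,2]>t[2]+22)&(d<60)
q=cv2.erode(g.astype(np.uint8),np.ones((2,2)))>0
for n,m in(("L",q&(P[...,1]<t[1])),("R",q&(P[...,1]>t[1]))):
    A=P[m]; A=A[np.argsort(A[:,2])]; print(n,len(A),A[5].round(),A[30].round(),A[100].round())
E
python3 tips.py
```

```text
time_s: 4.48
tool_pos: [479.0, -290.2, 17.3]
orientation: [-0.0, 0.113, 0.994, -0.0]
ft_force: [0.7, -0.3, -0.2]
width: 0.702
finger_force: 0.0
tcp [ 479.  -290.2   17.3] w 59.9
L 19250 [ 468. -319.   58.] [ 468. -319.   60.] [ 474. -320.   64.]
R 20503 [ 491. -262.   62.] [ 477. -259.   64.] [ 476. -258.   68.]
```

The depth image puts the fingertips near z 60, about 40 mm above where the reported TCP implies. That explains the empty close. I'll descend 34 mm more, watching force and tip depth.

```bash

python3 -m pendant '[{"dx":0,"dy":0,"dz":12,"wx":0,"wy":0,"wz":0,"jaw":60},{"dx":0,"dy":0,"dz":20,"wx":0,"wy":0,"wz":0,"jaw":60},{"dx":0,"dy":0,"dz":28,"wx":0,"wy":0,"wz":0,"jaw":60},{"dx":0,"dy":0,"dz":34,"wx":0,"wy":0,"wz":0,"jaw":60},{"dx":0,"dy":0,"dz":34,"wx":0,"wy":0,"wz":0,"jaw":60}]' 40
python3 tips.py
python3 -m pendant '[{"dx":0,"dy":0,"dz":0,"wx":0,"wy":0,"wz":0,"jaw":45},{"dx":0,"dy":0,"dz":0,"wx":0,"wy":0,"wz":0,"jaw":34},{"dx":0,"dy":0,"dz":0,"wx":0,"wy":0,"wz":0,"jaw":30},{"dx":0,"dy":0,"dz":0,"wx":0,"wy":0,"wz":0,"jaw":30}]' 40
python3 tips.py
```

```text
time_s: 4.95
tool_pos: [478.0, -289.5, -18.4]
orientation: [-0.001, 0.113, 0.994, 0.001]
ft_force: [-0.0, 0.3, 0.0]
width: 0.704
finger_force: 0.0
tcp [ 478.3 -289.7  -17.6] w 60.1
L 19301 [ 469. -319.   22.] [ 477. -321.   24.] [ 461. -317.   28.]
R 20465 [ 487. -261.   26.] [ 474. -258.   28.] [ 481. -248.   31.]
time_s: 5.33
tool_pos: [479.5, -290.2, -16.0]
orientation: [0.001, 0.113, 0.994, 0.0]
ft_force: [0.4, 1.7, 3.6]
width: 0.452
finger_force: 40.8
tcp [ 479.5 -290.2  -16. ] w 38.0
L 20918 [ 468. -308.   21.] [ 466. -307.   29.] [ 470. -308.   34.]
R 22079 [ 474. -269.   27.] [ 474. -268.   31.] [ 476. -270.   36.]
```

Gripped: opening 38, force 41 N. I'll lift high enough to clear the catch, then carry the lid over the pot.

```bash

python3 -m pendant '[{"dx":0,"dy":0,"dz":-15,"wx":0,"wy":0,"wz":0,"jaw":28},{"dx":0,"dy":0,"dz":-45,"wx":0,"wy":0,"wz":0,"jaw":28},{"dx":0,"dy":0,"dz":-80,"wx":0,"wy":0,"wz":0,"jaw":28},{"dx":0,"dy":0,"dz":-115,"wx":0,"wy":0,"wz":0,"jaw":28},{"dx":0,"dy":0,"dz":-150,"wx":0,"wy":0,"wz":0,"jaw":28},{"dx":0,"dy":0,"dz":-185,"wx":0,"wy":0,"wz":0,"jaw":28},{"dx":0,"dy":0,"dz":-210,"wx":0,"wy":0,"wz":0,"jaw":28},{"dx":0,"dy":0,"dz":-225,"wx":0,"wy":0,"wz":0,"jaw":28}]' 80
python3 -m pendant '[{"dx":4,"dy":20,"dz":0,"wx":0,"wy":0,"wz":0,"jaw":28},{"dx":9,"dy":50,"dz":0,"wx":0,"wy":0,"wz":0,"jaw":28},{"dx":15,"dy":83,"dz":0,"wx":0,"wy":0,"wz":0,"jaw":28},{"dx":21,"dy":117,"dz":0,"wx":0,"wy":0,"wz":0,"jaw":28},{"dx":27,"dy":150,"dz":0,"wx":0,"wy":0,"wz":0,"jaw":28},{"dx":33,"dy":183,"dz":0,"wx":0,"wy":0,"wz":0,"jaw":28},{"dx":38,"dy":213,"dz":0,"wx":0,"wy":0,"wz":0,"jaw":28},{"dx":43,"dy":240,"dz":0,"wx":0,"wy":0,"wz":0,"jaw":28}]'
python3 -m pendant '[{"dx":6,"dy":33,"dz":0,"wx":0,"wy":0,"wz":0,"jaw":28},{"dx":12,"dy":66,"dz":0,"wx":0,"wy":0,"wz":0,"jaw":28},{"dx":18,"dy":99,"dz":0,"wx":0,"wy":0,"wz":0,"jaw":28},{"dx":22,"dy":124,"dz":0,"wx":0,"wy":0,"wz":0,"jaw":28},{"dx":25,"dy":137,"dz":0,"wx":0,"wy":0,"wz":0,"jaw":28},{"dx":25,"dy":137,"dz":0,"wx":0,"wy":0,"wz":0,"jaw":28},{"dx":25,"dy":137,"dz":0,"wx":0,"wy":0,"wz":0,"jaw":28}]'
python3 - <<'E'
from h import *
from scipy.optimize import least_squares
s=arm.read_state(); print(s["tool_pos"].round(1),rot(s["orientation"]).round(3).tolist(),s["qpos"].round(2))
for n in("top","side"):
    c=cams.camera(n); cv2.imwrite(f"pics/{n}1.png",c["pixels"]); P=cloud(c); Q=P.reshape(-1,3)
    m=(np.hypot(Q[:,0]-497,Q[:,1]-92)<125)&(Q[:,2]>210)&(Q[:,2]<232); A=Q[m]; print(n,len(A),np.percentile(A,[1,50,99],axis=0).round(1))
    print(cv2.minEnclosingCircle(A[:,:2].astype(np.float32)))
E
```

```text
time_s: 6.05
tool_pos: [479.5, -290.7, 211.4]
orientation: [0.001, 0.113, 0.994, -0.001]
ft_force: [-0.2, 0.4, -3.6]
width: 0.437
finger_force: 80.8
time_s: 6.72
tool_pos: [490.5, -45.0, 207.7]
orientation: [-0.001, 0.113, 0.994, -0.0]
ft_force: [0.7, 0.2, -4.2]
width: 0.439
finger_force: 81.3
time_s: 7.3
tool_pos: [497.1, 92.8, 207.6]
orientation: [-0.001, 0.112, 0.994, -0.001]
ft_force: [0.9, -0.2, -3.9]
width: 0.437
finger_force: 81.3
[497.1  92.8 207.6] [[-0.975, 0.223, -0.001], [0.223, 0.975, -0.001], [0.001, -0.001, -1.0]] [ 0.19  0.09 -0.05  1.43 -0.    0.41]
top 11 [[428.1   5.  230.9]
 [474.5  36.6 231.5]
 [579.9  69.  231.9]]
((504.2972717285156, 53.24873352050781), 77.9219970703125)
side 51 [[416.2  58.4 211.3]
 [528.9 167.6 230.5]
 [596.8 181.  231.9]]
((505.0552062988281, 116.17155456542969), 104.48435974121094)
```

```bash
python3 - <<'E'
from h import *
from scipy.optimize import least_squares
print(arm.read_state()["tool_pos"].round(1))
for n in("top","side"):
    c=cams.camera(n); P=cloud(c); Q=P.reshape(-1,3); 
    m=(np.hypot(Q[:,0]-497,Q[:,1]-92)<100)&(Q[:,2]>228)&(Q[:,2]<246); M=m.reshape(384,512).astype(np.uint8)
    k=cv2.findContours(M,cv2.RETR_EXTERNAL,cv2.CHAIN_APPROX_NONE)[0]; k=max(k,key=len)[:,0]; A=P[k[:,1],k[:,0]]
    cc=np.array([497,92.])
    for t in(12,5,4):
        d=np.hypot(*(A[:,:2]-cc).T); B=A[abs(d-88)<t]; f=least_squares(lambda x:np.hypot(B[:,0]-x[0],B[:,1]-x[1])-x[2],[*cc,88],loss="soft_l1"); cc=f.x[:2]
    fix=least_squares(lambda x:np.hypot(B[:,0]-x[0],B[:,1]-x[1])-88.5,cc,loss="soft_l1").x
    A=Q[m]; G=np.linalg.lstsq(np.c_[A[:,:2]-cc,np.ones(len(A))],A[:,2],rcond=None)[0]
    print(n,m.sum(),len(B),f.x.round(1),fix.round(1),"plane",G.round(3))
E
```

```text
[497.3  91.8 207.9]
top 1031 79 [496.4  89.7  87.2] [496.3  91.3] plane [-2.00000e-03  2.90000e-02  2.39589e+02]
side 1851 128 [497.7  93.9  87.4] [498.1  93.2] plane [ 4.00000e-03 -7.00000e-03  2.37678e+02]
```

View pics/side1.png

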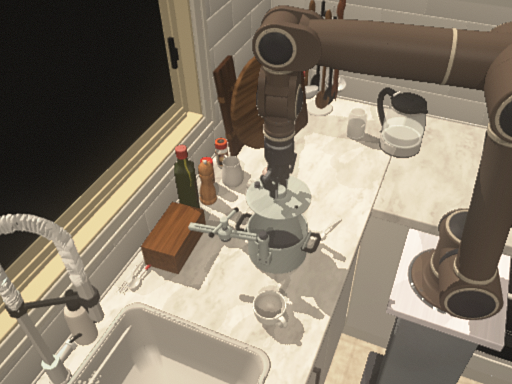

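The side view shows the lid held level over the pot, at (280,195), and nothing else disturbed. Its centre is within 1–2 mm of the pot's. Now lowering, slowly at the end.

```bash

python3 -m pendant '[{"dx":0,"dy":1,"dz":20,"wx":0,"wy":0,"wz":0,"jaw":28},{"dx":0,"dy":1,"dz":50,"wx":0,"wy":0,"wz":0,"jaw":28},{"dx":0,"dy":1,"dz":75,"wx":0,"wy":0,"wz":0,"jaw":28},{"dx":0,"dy":1,"dz":92,"wx":0,"wy":0,"wz":0,"jaw":28},{"dx":0,"dy":1,"dz":100,"wx":0,"wy":0,"wz":0,"jaw":28},{"dx":0,"dy":1,"dz":104,"wx":0,"wy":0,"wz":0,"jaw":28},{"dx":0,"dy":1,"dz":104,"wx":0,"wy":0,"wz":0,"jaw":28},{"dx":0,"dy":1,"dz":104,"wx":0,"wy":0,"wz":0,"jaw":28}]'
python3 -m pendant '[{"dx":0,"dy":0,"dz":2,"wx":0,"wy":0,"wz":0,"jaw":28},{"dx":0,"dy":0,"dz":3,"wx":0,"wy":0,"wz":0,"jaw":28},{"dx":0,"dy":0,"dz":5,"wx":0,"wy":0,"wz":0,"jaw":28},{"dx":0,"dy":0,"dz":6,"wx":0,"wy":0,"wz":0,"jaw":28},{"dx":0,"dy":0,"dz":8,"wx":0,"wy":0,"wz":0,"jaw":28},{"dx":0,"dy":0,"dz":8,"wx":0,"wy":0,"wz":0,"jaw":28}]'
```

```text
time_s: 8.17
tool_pos: [498.5, 93.2, 105.4]
orientation: [0.001, 0.113, 0.994, 0.0]
ft_force: [0.1, -0.5, -2.9]
width: 0.437
finger_force: 81.4
time_s: 8.67
tool_pos: [497.6, 93.5, 95.9]
orientation: [-0.0, 0.113, 0.994, -0.0]
ft_force: [0.0, -0.0, -4.1]
width: 0.436
finger_force: 81.4
```

```bash

python3 -m pendant '[{"dx":0,"dy":0,"dz":1,"wx":0,"wy":0,"wz":0,"jaw":28},{"dx":0,"dy":0,"dz":2,"wx":0,"wy":0,"wz":0,"jaw":28},{"dx":0,"dy":0,"dz":2,"wx":0,"wy":0,"wz":0,"jaw":28}]'
python3 -m pendant '[{"dx":0,"dy":0,"dz":1,"wx":0,"wy":0,"wz":0,"jaw":28},{"dx":0,"dy":0,"dz":2,"wx":0,"wy":0,"wz":0,"jaw":28},{"dx":0,"dy":0,"dz":2,"wx":0,"wy":0,"wz":0,"jaw":28}]'
```

```text
time_s: 8.92
tool_pos: [497.6, 93.4, 94.1]
orientation: [-0.0, 0.113, 0.994, -0.0]
ft_force: [-0.2, -0.4, -4.4]
width: 0.435
finger_force: 81.4
time_s: 9.17
tool_pos: [497.6, 93.4, 92.1]
orientation: [-0.0, 0.113, 0.994, -0.0]
ft_force: [-0.2, -0.3, -3.4]
width: 0.434
finger_force: 81.4
```

```bash

python3 -m pendant '[{"dx":0,"dy":0,"dz":1,"wx":0,"wy":0,"wz":0,"jaw":28},{"dx":0,"dy":0,"dz":1,"wx":0,"wy":0,"wz":0,"jaw":28}]'
python3 -m pendant '[{"dx":0,"dy":0,"dz":1,"wx":0,"wy":0,"wz":0,"jaw":28},{"dx":0,"dy":0,"dz":1,"wx":0,"wy":0,"wz":0,"jaw":28}]'
python3 -m pendant '[{"dx":0,"dy":0,"dz":1,"wx":0,"wy":0,"wz":0,"jaw":28},{"dx":0,"dy":0,"dz":1,"wx":0,"wy":0,"wz":0,"jaw":28}]'
```

```text
time_s: 9.33
tool_pos: [497.8, 93.4, 91.3]
orientation: [0.0, 0.113, 0.994, 0.0]
ft_force: [-0.5, 1.1, -3.1]
width: 0.434
finger_force: 81.2
time_s: 9.5
tool_pos: [497.9, 93.4, 91.2]
orientation: [0.0, 0.113, 0.994, 0.0]
ft_force: [-2.1, -1.2, 3.8]
width: 0.437
finger_force: 82.0
time_s: 9.67
tool_pos: [498.0, 93.5, 91.2]
orientation: [0.001, 0.113, 0.994, 0.0]
ft_force: [-6.2, -1.5, 11.0]
width: 0.433
finger_force: 82.9
```

Seated: the reported height is 91.2, as predicted, and the contact force is mild. Releasing and rising.

```bash

python3 -m pendant '[{"dx":0,"dy":0,"dz":-2,"wx":0,"wy":0,"wz":0,"jaw":40},{"dx":0,"dy":0,"dz":-2,"wx":0,"wy":0,"wz":0,"jaw":50},{"dx":0,"dy":0,"dz":-2,"wx":0,"wy":0,"wz":0,"jaw":60},{"dx":0,"dy":0,"dz":-2,"wx":0,"wy":0,"wz":0,"jaw":60}]' 40
python3 -m pendant '[{"dx":0,"dy":0,"dz":-20,"wx":0,"wy":0,"wz":0,"jaw":60},{"dx":0,"dy":0,"dz":-55,"wx":0,"wy":0,"wz":0,"jaw":60},{"dx":0,"dy":0,"dz":-90,"wx":0,"wy":0,"wz":0,"jaw":60},{"dx":0,"dy":0,"dz":-125,"wx":0,"wy":0,"wz":0,"jaw":60},{"dx":0,"dy":0,"dz":-145,"wx":0,"wy":0,"wz":0,"jaw":60},{"dx":0,"dy":0,"dz":-145,"wx":0,"wy":0,"wz":0,"jaw":60}]'
python3 - <<'E'
from h import *
from scipy.optimize import least_squares
P=cloud(cams.camera("wrist")).reshape(-1,3)
d=np.hypot(P[:,0]-497.5,P[:,1]-92.5)
A=P[(d<85)&(d>28)&(P[:,2]>100)&(P[:,2]<130)]; G=np.linalg.lstsq(np.c_[A[:,:2]-[497.5,92.5],np.ones(len(A))],A[:,2],rcond=None)[0]; print("flange",len(A),G.round(4))
B=P[(d<40)&(P[:,2]>136)&(P[:,2]<150)]; print("boss",len(B),B.mean(0).round(1),cv2.minEnclosingCircle(B[:,:2].astype(np.float32)))
T=np.load("top0.npy")[105:160,150:235].reshape(-1,3); T=T[(T[:,0]>690)]; print("board z pct",np.nanpercentile(T,[5,50,95],axis=0).round())
s=arm.read_state(); print(s["tool_pos"].round(1),s["qpos"].round(2))
E
```

```text
time_s: 10.0
tool_pos: [498.0, 93.5, 91.3]
orientation: [0.0, 0.113, 0.994, 0.0]
ft_force: [-0.1, -0.4, -0.1]
width: 0.704
finger_force: 0.0
time_s: 10.5
tool_pos: [499.8, 93.9, 241.2]
orientation: [0.004, 0.113, 0.994, 0.001]
ft_force: [-0.8, -0.1, 0.4]
width: 0.703
finger_force: 0.0
flange 16655 [0.000000e+00 1.100000e-03 1.218063e+02]
boss 1197 [496.6  93.1 142.8] ((497.72900390625, 92.8427734375), 20.055137634277344)
board z pct [[724.  83.  -3.]
 [788. 198.  77.]
 [889. 336.  88.]]
[499.2  93.7 238.6] [0.19 0.09 0.02 1.49 0.   0.41]
```

The lid is seated level: flange top at 121.8, boss centred at (497.7,92.8). Next I'll go behind the yoke, on its counter-clockwise side, with shut fingers.

```bash

python3 -m pendant '[{"dx":-20,"dy":34,"dz":0,"wx":0,"wy":0,"wz":0,"jaw":40},{"dx":-40,"dy":69,"dz":0,"wx":0,"wy":0,"wz":0,"jaw":20},{"dx":-60,"dy":104,"dz":0,"wx":0,"wy":0,"wz":0,"jaw":0},{"dx":-80,"dy":139,"dz":0,"wx":0,"wy":0,"wz":0,"jaw":0},{"dx":-100,"dy":174,"dz":0,"wx":0,"wy":0,"wz":0,"jaw":0},{"dx":-120,"dy":209,"dz":0,"wx":0,"wy":0,"wz":0,"jaw":0},{"dx":-120,"dy":209,"dz":0,"wx":0,"wy":0,"wz":0,"jaw":0},{"dx":-120,"dy":209,"dz":0,"wx":0,"wy":0,"wz":0,"jaw":0}]'
python3 tips.py
python3 - <<'E'
from h import *
s=arm.read_state(); print(s["qpos"].round(2))
P=cloud(cams.camera("wrist")).reshape(-1,3); Q=P[(P[:,2]>172)&(P[:,2]<190)&(P[:,0]>640)&(P[:,0]<720)&(P[:,1]<260)]; print("bar",len(Q),Q.mean(0).round(1) if len(Q) else 0)
print(tool([662,270,120]).round(1))
E
```

```text
time_s: 11.22
tool_pos: [662.4, 271.7, 229.9]
orientation: [-0.003, 0.112, 0.994, -0.002]
ft_force: [-0.1, -0.7, 0.2]
width: 0.002
finger_force: 0.0
tcp [661.6 270.5 232.4] w -0.1
L 21483 [654. 262. 274.] [654. 264. 278.] [654. 262. 284.]
R 23912 [652. 274. 271.] [653. 273. 275.] [660. 286. 280.]
[ 0.39  0.54  0.61  1.65 -0.    0.61]
bar 1467 [667.8 230.6 180.2]
[ -1.    0.6 114.5]
```

```bash

python3 -m pendant '[{"dx":0,"dy":0,"dz":35,"wx":0,"wy":0,"wz":0,"jaw":0},{"dx":0,"dy":0,"dz":70,"wx":0,"wy":0,"wz":0,"jaw":0},{"dx":0,"dy":0,"dz":100,"wx":0,"wy":0,"wz":0,"jaw":0},{"dx":0,"dy":0,"dz":113,"wx":0,"wy":0,"wz":0,"jaw":0},{"dx":0,"dy":0,"dz":113,"wx":0,"wy":0,"wz":0,"jaw":0},{"dx":0,"dy":0,"dz":113,"wx":0,"wy":0,"wz":0,"jaw":0}]'
python3 - <<'E'
from h import *
s=arm.read_state(); p=s["tool_pos"]; M=rot(s["orientation"]); print(p.round(1),s["qpos"].round(2))
H=np.array([496.4,198]); r=np.hypot(*(p[:2]-H)); a0=np.degrees(np.arctan2(*(p[:2]-H)[::-1])); print(r,a0)
prev=p
for k,a in enumerate(list(np.arange(a0-8,-72,-8))+[-76,-80,-82]):
    q=np.array([*(H+181*np.array([np.cos(np.radians(a)),np.sin(np.radians(a))])),p[2]]); 
    print(k,round(a,1),q.round(),(M.T@(q-p)).round(1))
E
```

```text
time_s: 11.82
tool_pos: [660.5, 268.8, 124.7]
orientation: [0.0, 0.114, 0.994, 0.0]
ft_force: [0.0, -0.9, 1.5]
width: -0.0
finger_force: 0.0
[660.5 268.8 124.7] [ 0.39  0.5   0.31  1.38 -0.    0.61]
178.7240378503572 23.324975254866192
0 15.3 [671. 246. 125.] [-15.4 -20.    0. ]
1 7.3 [676. 221. 125.] [-25.8 -43.    0. ]
2 -0.7 [677. 196. 125.] [-32.9 -67.2   0. ]
3 -8.7 [675. 171. 125.] [-36.6 -92.2  -0. ]
4 -16.7 [670. 146. 125.] [ -36.7 -117.4   -0. ]
5 -24.7 [661. 122. 125.] [ -33.4 -142.5   -0. ]
6 -32.7 [649. 100. 125.] [ -26.6 -166.8   -0. ]
7 -40.7 [634.  80. 125.] [ -16.5 -189.9   -0. ]
8 -48.7 [616.  62. 125.] [  -3.2 -211.4   -0. ]
9 -56.7 [596.  47. 125.] [  12.9 -230.9   -0. ]
10 -64.7 [574.  34. 125.] [  31.5 -247.9   -0. ]
11 -76 [540.  22. 125.] [  61.6 -267.2   -0. ]
12 -80 [528.  20. 125.] [  73.  -272.5   -0. ]
13 -82 [522.  19. 125.] [  78.9 -274.9   -0. ]
```

```bash

python3 -m pendant '[{"dx":-15,"dy":-20,"dz":2,"wx":0,"wy":0,"wz":0,"jaw":0},{"dx":-26,"dy":-43,"dz":2,"wx":0,"wy":0,"wz":0,"jaw":0},{"dx":-33,"dy":-67,"dz":2,"wx":0,"wy":0,"wz":0,"jaw":0},{"dx":-37,"dy":-92,"dz":2,"wx":0,"wy":0,"wz":0,"jaw":0},{"dx":-37,"dy":-117,"dz":2,"wx":0,"wy":0,"wz":0,"jaw":0},{"dx":-33,"dy":-142,"dz":2,"wx":0,"wy":0,"wz":0,"jaw":0},{"dx":-27,"dy":-167,"dz":2,"wx":0,"wy":0,"wz":0,"jaw":0}]'
python3 - <<'E'
from h import *
s=arm.read_state(); p=s["tool_pos"]; M=rot(s["orientation"]); print(p.round(1),s["qpos"].round(2),s["ft_force"])
c=cams.camera("top"); cv2.imwrite("pics/t2.png",c["pixels"][130:280,130:400])
H=np.array([496.4,198]);
for a in(-38,-44,-50,-56,-62,-68,-73,-77,-80,-82):
    q=np.array([*(H+181*np.array([np.cos(np.radians(a)),np.sin(np.radians(a))])),p[2]]); print(a,(M.T@(q-p)).round(1))
E
```

```text
time_s: 12.4
tool_pos: [651.1, 101.0, 124.6]
orientation: [0.002, 0.113, 0.994, 0.002]
ft_force: [-0.5, 3.3, 1.1]
width: 0.004
finger_force: 1.4
[651.1 101.  124.6] [0.15 0.38 0.14 1.32 0.   0.38] [-0.54192385  3.31132778  1.12896796]
-38 [  8.5 -16.7  -0.1]
-44 [ 17.4 -33.5  -0.2]
-50 [ 28.  -49.2  -0.3]
-56 [ 40.2 -63.7  -0.4]
-62 [ 53.8 -76.9  -0.5]
-68 [ 68.8 -88.5  -0.6]
-73 [ 82.1 -97.   -0.7]
-77 [  93.2 -102.9   -0.8]
-80 [ 101.8 -106.9   -0.8]
-82 [ 107.7 -109.2   -0.9]
```

View pics/t2.png

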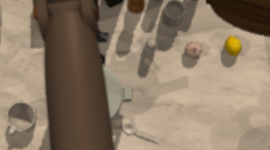

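The arm hides the yoke from above in this view. The 3.3 N reaction matches pushing the bar, so I'll continue the arc and slow down towards the stop.

```bash

python3 -m pendant '[{"dx":9,"dy":-17,"dz":2,"wx":0,"wy":0,"wz":0,"jaw":0},{"dx":17,"dy":-33,"dz":2,"wx":0,"wy":0,"wz":0,"jaw":0},{"dx":28,"dy":-49,"dz":2,"wx":0,"wy":0,"wz":0,"jaw":0},{"dx":40,"dy":-64,"dz":2,"wx":0,"wy":0,"wz":0,"jaw":0},{"dx":54,"dy":-77,"dz":2,"wx":0,"wy":0,"wz":0,"jaw":0},{"dx":69,"dy":-88,"dz":2,"wx":0,"wy":0,"wz":0,"jaw":0},{"dx":76,"dy":-93,"dz":2,"wx":0,"wy":0,"wz":0,"jaw":0},{"dx":82,"dy":-97,"dz":2,"wx":0,"wy":0,"wz":0,"jaw":0}]'
python3 -m pendant '[{"dx":4,"dy":-2,"dz":0,"wx":0,"wy":0,"wz":0,"jaw":0},{"dx":8,"dy":-4,"dz":0,"wx":0,"wy":0,"wz":0,"jaw":0},{"dx":8,"dy":-4,"dz":0,"wx":0,"wy":0,"wz":0,"jaw":0}]'
python3 -m pendant '[{"dx":4,"dy":-1,"dz":0,"wx":0,"wy":0,"wz":0,"jaw":0},{"dx":7,"dy":-2,"dz":0,"wx":0,"wy":0,"wz":0,"jaw":0},{"dx":7,"dy":-2,"dz":0,"wx":0,"wy":0,"wz":0,"jaw":0}]'
```

```text
time_s: 13.12
tool_pos: [549.5, 25.1, 122.2]
orientation: [0.003, 0.113, 0.994, 0.001]
ft_force: [2.1, 1.4, 1.4]
width: 0.001
finger_force: 1.3
time_s: 13.37
tool_pos: [540.1, 23.0, 120.0]
orientation: [0.001, 0.113, 0.994, -0.0]
ft_force: [1.4, 0.3, 1.2]
width: -0.0
finger_force: 0.4
time_s: 13.62
tool_pos: [532.3, 22.7, 119.1]
orientation: [-0.0, 0.113, 0.994, -0.0]
ft_force: [0.4, -0.5, 0.8]
width: -0.002
finger_force: 0.6
```

```bash

python3 -m pendant '[{"dx":3,"dy":-1,"dz":0,"wx":0,"wy":0,"wz":0,"jaw":0},{"dx":5,"dy":-1,"dz":0,"wx":0,"wy":0,"wz":0,"jaw":0},{"dx":5,"dy":-1,"dz":0,"wx":0,"wy":0,"wz":0,"jaw":0}]'
python3 -c "
from h import *
s=cams.camera('side'); w=cams.camera('wrist')
cv2.imwrite('pics/m3.png',np.hstack([cv2.resize(s['pixels'][150:290,190:360],(400,330),interpolation=2),cv2.resize(w['pixels'],(400,330))]))"
```

```text
time_s: 13.87
tool_pos: [527.2, 22.8, 119.0]
orientation: [-0.0, 0.113, 0.994, -0.0]
ft_force: [1.4, -1.4, 0.7]
width: -0.001
finger_force: 0.7
```

View pics/m3.png

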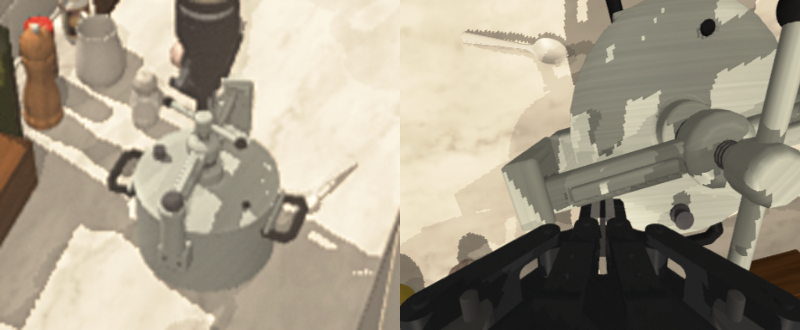

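The yoke now lies across the lid, its tip entering the catch (wrist panel at (540,185)), with the fingers against its side. I'll push on to the hard stop.

```bash

python3 -m pendant '[{"dx":2,"dy":0,"dz":0,"wx":0,"wy":0,"wz":0,"jaw":0},{"dx":4,"dy":-1,"dz":0,"wx":0,"wy":0,"wz":0,"jaw":0},{"dx":4,"dy":-1,"dz":0,"wx":0,"wy":0,"wz":0,"jaw":0}]'
python3 -m pendant '[{"dx":2,"dy":0,"dz":0,"wx":0,"wy":0,"wz":0,"jaw":0},{"dx":3,"dy":0,"dz":0,"wx":0,"wy":0,"wz":0,"jaw":0},{"dx":3,"dy":0,"dz":0,"wx":0,"wy":0,"wz":0,"jaw":0}]'
```

```text
time_s: 14.22
tool_pos: [523.0, 23.0, 119.1]
orientation: [-0.0, 0.113, 0.994, 0.0]
ft_force: [1.8, -0.6, -1.1]
width: -0.003
finger_force: 0.8
time_s: 14.47
tool_pos: [520.8, 23.3, 119.4]
orientation: [0.0, 0.113, 0.994, -0.0]
ft_force: [3.3, -2.1, -0.9]
width: 0.002
finger_force: 1.8
```

```bash

python3 -m pendant '[{"dx":1,"dy":0,"dz":0,"wx":0,"wy":0,"wz":0,"jaw":0},{"dx":2,"dy":0,"dz":0,"wx":0,"wy":0,"wz":0,"jaw":0},{"dx":2,"dy":0,"dz":0,"wx":0,"wy":0,"wz":0,"jaw":0}]'
python3 -m pendant '[{"dx":1,"dy":0,"dz":0,"wx":0,"wy":0,"wz":0,"jaw":0},{"dx":2,"dy":0,"dz":0,"wx":0,"wy":0,"wz":0,"jaw":0},{"dx":2,"dy":0,"dz":0,"wx":0,"wy":0,"wz":0,"jaw":0}]'
```

```text
time_s: 14.72
tool_pos: [520.7, 23.3, 119.5]
orientation: [0.002, 0.113, 0.994, -0.001]
ft_force: [10.1, -4.7, -5.5]
width: -0.001
finger_force: 4.9
time_s: 14.97
tool_pos: [520.7, 23.3, 119.6]
orientation: [0.004, 0.113, 0.994, -0.001]
ft_force: [16.3, -6.0, -8.0]
width: -0.0
finger_force: 8.1
```

The yoke is against its hard stop: 16 N with no more travel. I'll back off, rise, and measure the T-bar with the wrist camera.

```bash

python3 -m pendant '[{"dx":-8,"dy":0,"dz":0,"wx":0,"wy":0,"wz":0,"jaw":0},{"dx":-25,"dy":0,"dz":0,"wx":0,"wy":0,"wz":0,"jaw":0},{"dx":-25,"dy":0,"dz":-35,"wx":0,"wy":0,"wz":0,"jaw":20},{"dx":-25,"dy":0,"dz":-75,"wx":0,"wy":0,"wz":0,"jaw":40},{"dx":-25,"dy":0,"dz":-115,"wx":0,"wy":0,"wz":0,"jaw":60},{"dx":-20,"dy":30,"dz":-150,"wx":0,"wy":0,"wz":0,"jaw":60},{"dx":10,"dy":55,"dz":-160,"wx":0,"wy":0,"wz":0,"jaw":60},{"dx":20,"dy":62,"dz":-160,"wx":0,"wy":0,"wz":0,"jaw":60}]'
python3 -m pendant '[{"dx":0,"dy":0,"dz":0,"wx":0,"wy":0,"wz":0,"jaw":60},{"dx":0,"dy":0,"dz":0,"wx":0,"wy":0,"wz":0,"jaw":60}]'
cat > tbar.py <<'E'
from h import *
s=arm.read_state(); c=cams.camera("wrist"); P0=cloud(c); P=P0.reshape(-1,3); cv2.imwrite("pics/w4.png",c["pixels"])
print("tcp",s["tool_pos"].round(1),"q",s["qpos"].round(2),"tool x ang",np.degrees(np.arctan2(*rot(s["orientation"])[[1,0],0])).round(1))
d=np.hypot(P[:,0]-497.5,P[:,1]-92.5)
A=P[(d<75)&(P[:,2]>202)&(P[:,2]<232)]; (cx,cy),(w,h),a=cv2.minAreaRect(A[:,:2].astype(np.float32)); 
print(len(A),A.mean(0).round(1),(cx,cy),(w,h),a,"z",np.percentile(A[:,2],[5,50,98]).round(1))
e,V=np.linalg.eigh(np.cov((A[:,:2]-[497.5,92.5]).T)); v=V[:,1]; print("rod ang",np.degrees(np.arctan2(v[1],v[0])).round(1),"ext",np.percentile((A[:,:2]-[497.5,92.5])@v,[0.5,99.5]).round(1))
T=A[A[:,2]>218]; print("head",len(T),T.mean(0).round(1) if len(T) else 0, T[:,2].max() if len(T) else 0, cv2.minEnclosingCircle(T[:,:2].astype(np.float32)) if len(T) else 0)
B=P[(P[:,2]>170)&(P[:,2]<188)&(abs(P[:,0]-498)<40)&(P[:,1]<30)&(P[:,1]>0)]; print("bar near tip x range",len(B),np.percentile(B[:,0],[2,50,98]).round(1) if len(B) else 0)
E
python3 tbar.py
```

```text
time_s: 15.63
tool_pos: [510.4, 92.2, 282.9]
orientation: [0.001, 0.112, 0.994, 0.002]
ft_force: [-0.1, 0.7, 0.4]
width: 0.705
finger_force: 0.0
time_s: 15.8
tool_pos: [510.3, 89.9, 278.9]
orientation: [-0.001, 0.112, 0.994, -0.0]
ft_force: [0.0, -0.3, -0.2]
width: 0.702
finger_force: 0.0
tcp [510.3  89.9 278.9] q [0.17 0.13 0.15 1.59 0.   0.4 ] tool x ang 167.1
1795 [494.   95.3 217.9] (497.5123291015625, 93.85186767578125) (22.151348114013672, 120.42073059082031) 74.87696838378906 z [213.4 216.8 223.8]
rod ang 160.9 ext [-58.2  59.9]
head 689 [494.6  95.1 221.5] 225.1942457864469 ((497.7182922363281, 93.13951110839844), 58.76939392089844)
bar near tip x range 562 [489.3 497.2 508.4]
```

View pics/w4.png

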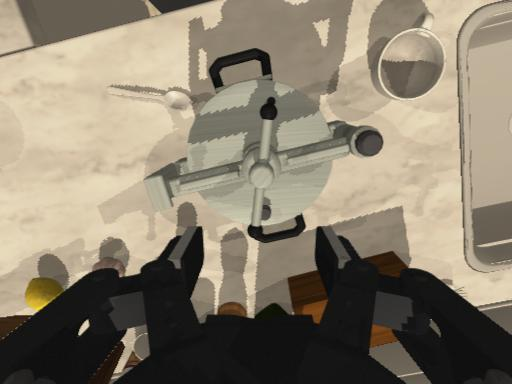

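The wrist view shows the yoke in the catch at (165,190), the screw head at (261,168), and balls at (269,108) and (257,232). The rod lies at about 165°, nearly along tool x. I'll centre over the head and turn the wrist back half a turn, so it has the full winding range.

```bash

python3 -m pendant '[{"dx":13,"dy":0,"dz":0,"wx":0,"wy":0,"wz":-7,"jaw":60},{"dx":13,"dy":0,"dz":0,"wx":0,"wy":0,"wz":-14,"jaw":60},{"dx":13,"dy":0,"dz":0,"wx":0,"wy":0,"wz":-21,"jaw":60},{"dx":13,"dy":0,"dz":0,"wx":0,"wy":0,"wz":-28,"jaw":60},{"dx":13,"dy":0,"dz":0,"wx":0,"wy":0,"wz":-35,"jaw":60},{"dx":13,"dy":0,"dz":0,"wx":0,"wy":0,"wz":-42,"jaw":60},{"dx":13,"dy":0,"dz":0,"wx":0,"wy":0,"wz":-49,"jaw":60},{"dx":13,"dy":0,"dz":0,"wx":0,"wy":0,"wz":-56,"jaw":60}]'
python3 -m pendant '[{"dx":0,"dy":0,"dz":0,"wx":0,"wy":0,"wz":-7,"jaw":60},{"dx":0,"dy":0,"dz":0,"wx":0,"wy":0,"wz":-14,"jaw":60},{"dx":0,"dy":0,"dz":0,"wx":0,"wy":0,"wz":-21,"jaw":60},{"dx":0,"dy":0,"dz":0,"wx":0,"wy":0,"wz":-28,"jaw":60},{"dx":0,"dy":0,"dz":0,"wx":0,"wy":0,"wz":-35,"jaw":60},{"dx":0,"dy":0,"dz":0,"wx":0,"wy":0,"wz":-42,"jaw":60},{"dx":0,"dy":0,"dz":0,"wx":0,"wy":0,"wz":-49,"jaw":60},{"dx":0,"dy":0,"dz":0,"wx":0,"wy":0,"wz":-56,"jaw":60}]'
python3 -m pendant '[{"dx":0,"dy":0,"dz":0,"wx":0,"wy":0,"wz":-7,"jaw":60},{"dx":0,"dy":0,"dz":0,"wx":0,"wy":0,"wz":-14,"jaw":60},{"dx":0,"dy":0,"dz":0,"wx":0,"wy":0,"wz":-21,"jaw":60},{"dx":0,"dy":0,"dz":0,"wx":0,"wy":0,"wz":-28,"jaw":60},{"dx":0,"dy":0,"dz":0,"wx":0,"wy":0,"wz":-35,"jaw":60},{"dx":0,"dy":0,"dz":0,"wx":0,"wy":0,"wz":-42,"jaw":60},{"dx":0,"dy":0,"dz":0,"wx":0,"wy":0,"wz":-49,"jaw":60},{"dx":0,"dy":0,"dz":0,"wx":0,"wy":0,"wz":-56,"jaw":60}]'
python3 -m pendant '[{"dx":0,"dy":0,"dz":0,"wx":0,"wy":0,"wz":-7,"jaw":60},{"dx":0,"dy":0,"dz":0,"wx":0,"wy":0,"wz":-10,"jaw":60},{"dx":0,"dy":0,"dz":0,"wx":0,"wy":0,"wz":-10,"jaw":60},{"dx":0,"dy":0,"dz":0,"wx":0,"wy":0,"wz":-10,"jaw":60}]'
python3 tbar.py
python3 -c "
from h import *
print(tool([497.6,93.3,180]))"
```

```text
time_s: 16.52
tool_pos: [498.3, 91.1, 277.8]
orientation: [-0.001, -0.369, 0.93, 0.0]
ft_force: [-0.5, 0.8, 0.1]
width: 0.704
finger_force: 0.0
time_s: 17.18
tool_pos: [498.3, 91.1, 277.8]
orientation: [0.001, 0.762, -0.648, -0.001]
ft_force: [-0.2, 0.2, -0.2]
width: 0.701
finger_force: 0.0
time_s: 17.85
tool_pos: [498.4, 91.1, 277.8]
orientation: [0.001, 0.977, -0.214, -0.001]
ft_force: [-0.9, -0.2, -0.3]
width: 0.702
finger_force: 0.0
time_s: 18.18
tool_pos: [498.4, 91.4, 278.2]
orientation: [0.0, 0.991, -0.132, -0.001]
ft_force: [-0.8, -0.2, -0.1]
width: 0.702
finger_force: 0.0
tcp [498.4  91.4 278.2] q [ 0.18  0.11  0.12  1.58 -0.   -2.7 ] tool x ang -15.2
1734 [503.1  93.1 218. ] (499.1770935058594, 94.7186508178711) (21.6921443939209, 121.7898178100586) 72.34556579589844 z [213.5 217.  223.9]
rod ang 160.9 ext [-60.9  57.5]
head 675 [501.6  93.6 221.6] 225.35761192838814 ((499.45733642578125, 95.20680236816406), 58.618473052978516)
bar near tip x range 613 [490.9 502.3 509.8]
[-1.08609426 -1.52221597 98.43647529]
```

```bash

python3 -m pendant '[{"dx":-1,"dy":-2,"dz":30,"wx":0,"wy":0,"wz":3,"jaw":60},{"dx":-1,"dy":-2,"dz":60,"wx":0,"wy":0,"wz":3,"jaw":60},{"dx":-1,"dy":-2,"dz":85,"wx":0,"wy":0,"wz":3,"jaw":60},{"dx":-1,"dy":-2,"dz":100,"wx":0,"wy":0,"wz":3,"jaw":60},{"dx":-1,"dy":-2,"dz":111,"wx":0,"wy":0,"wz":3,"jaw":60},{"dx":-1,"dy":-2,"dz":111,"wx":0,"wy":0,"wz":3,"jaw":60},{"dx":-1,"dy":-2,"dz":111,"wx":0,"wy":0,"wz":3,"jaw":60}]' 30
python3 -m pendant '[{"dx":0,"dy":0,"dz":0,"wx":0,"wy":0,"wz":0,"jaw":45},{"dx":0,"dy":0,"dz":0,"wx":0,"wy":0,"wz":0,"jaw":35},{"dx":0,"dy":0,"dz":0,"wx":0,"wy":0,"wz":0,"jaw":27},{"dx":0,"dy":0,"dz":0,"wx":0,"wy":0,"wz":0,"jaw":22},{"dx":0,"dy":0,"dz":0,"wx":0,"wy":0,"wz":0,"jaw":18},{"dx":0,"dy":0,"dz":0,"wx":0,"wy":0,"wz":0,"jaw":18}]' 30
python3 -c "
from h import *
s=arm.read_state(); print(s['ft_torque'].round(3),s['tool_pos'].round(1),s['qpos'].round(3))"
```

```text
time_s: 18.82
tool_pos: [497.9, 94.3, 168.3]
orientation: [0.0, 0.988, -0.157, -0.0]
ft_force: [-0.0, -0.7, 0.5]
width: 0.702
finger_force: 0.0
time_s: 19.32
tool_pos: [498.6, 94.4, 169.3]
orientation: [-0.0, 0.988, -0.156, 0.001]
ft_force: [0.3, -0.8, 5.6]
width: 0.251
finger_force: 29.4
[-0.212  0.108 -0.032] [498.6  94.4 169.3] [ 0.187  0.092 -0.136  1.34  -0.    -2.64 ]
```

The head is gripped. Now winding in small steps, reading the axial torque after each.

```bash
cat > t.py <<'E'
from h import *
s=arm.read_state(); M=rot(s["orientation"]); print("T",s["ft_torque"].round(3),"F",s["ft_force"].round(1),"q6-q1",round(float(s["qpos"][5]-s["qpos"][0]),3),"z",s["tool_pos"][2].round(1),"w",round(float(s["width"]),3))
E
python3 -m pendant '[{"dx":0,"dy":0,"dz":0,"wx":0,"wy":0,"wz":0,"jaw":16},{"dx":0,"dy":0,"dz":0,"wx":0,"wy":0,"wz":0,"jaw":16}]' 90 >/dev/null; python3 t.py
python3 -m pendant '[{"dx":0,"dy":0,"dz":0.1,"wx":0,"wy":0,"wz":3,"jaw":16},{"dx":0,"dy":0,"dz":0.3,"wx":0,"wy":0,"wz":6,"jaw":16}]' 90 >/dev/null; python3 t.py
python3 -m pendant '[{"dx":0,"dy":0,"dz":0.1,"wx":0,"wy":0,"wz":3,"jaw":16},{"dx":0,"dy":0,"dz":0.3,"wx":0,"wy":0,"wz":6,"jaw":16}]' 90 >/dev/null; python3 t.py
python3 -m pendant '[{"dx":0,"dy":0,"dz":0.1,"wx":0,"wy":0,"wz":3,"jaw":16},{"dx":0,"dy":0,"dz":0.3,"wx":0,"wy":0,"wz":6,"jaw":16}]' 90 >/dev/null; python3 t.py
python3 -m pendant '[{"dx":0,"dy":0,"dz":0.1,"wx":0,"wy":0,"wz":3,"jaw":16},{"dx":0,"dy":0,"dz":0.3,"wx":0,"wy":0,"wz":6,"jaw":16}]' 90 >/dev/null; python3 t.py
```

```text
T [-0.172  0.182 -0.011] F [-2.2 -0.4  7.1] q6-q1 -2.827 z 169.6 w 0.229
T [-0.354  0.238  0.171] F [-1.3 -1.1  7.2] q6-q1 -2.721 z 169.3 w 0.226
T [-0.406  0.212  0.206] F [-1.4 -1.4  7.9] q6-q1 -2.616 z 169.0 w 0.229
T [-0.319  0.234  0.204] F [-0.5 -2.   8.5] q6-q1 -2.511 z 168.6 w 0.227
T [-0.471  0.297  0.199] F [-1.7 -1.6  7.6] q6-q1 -2.406 z 168.3 w 0.225
```

Free running torque is 0.20 N m, so snug is about 0.36. Continuing.

```bash

python3 -m pendant '[{"dx":0,"dy":0,"dz":0.1,"wx":0,"wy":0,"wz":3,"jaw":16},{"dx":0,"dy":0,"dz":0.3,"wx":0,"wy":0,"wz":6,"jaw":16}]' 90 >/dev/null; python3 t.py
python3 -m pendant '[{"dx":0,"dy":0,"dz":0.1,"wx":0,"wy":0,"wz":3,"jaw":16},{"dx":0,"dy":0,"dz":0.3,"wx":0,"wy":0,"wz":6,"jaw":16}]' 90 >/dev/null; python3 t.py
python3 -m pendant '[{"dx":0,"dy":0,"dz":0.1,"wx":0,"wy":0,"wz":3,"jaw":16},{"dx":0,"dy":0,"dz":0.3,"wx":0,"wy":0,"wz":6,"jaw":16}]' 90 >/dev/null; python3 t.py
python3 -m pendant '[{"dx":0,"dy":0,"dz":0.1,"wx":0,"wy":0,"wz":3,"jaw":16},{"dx":0,"dy":0,"dz":0.3,"wx":0,"wy":0,"wz":6,"jaw":16}]' 90 >/dev/null; python3 t.py
```

```text
T [-0.475  0.312  0.17 ] F [-1.1 -2.   8.1] q6-q1 -2.301 z 168.0 w 0.226
T [-0.59   0.402  0.188] F [-0.7 -3.   7.3] q6-q1 -2.197 z 167.7 w 0.233
T [-0.527  0.471  0.226] F [-2.8 -2.6  8.7] q6-q1 -2.092 z 167.4 w 0.225
T [-0.583  0.448  0.155] F [-2.2 -2.5  7.9] q6-q1 -1.987 z 167.1 w 0.233
```

```bash

python3 -m pendant '[{"dx":0,"dy":0,"dz":0.1,"wx":0,"wy":0,"wz":3,"jaw":16},{"dx":0,"dy":0,"dz":0.3,"wx":0,"wy":0,"wz":6,"jaw":16}]' 90 >/dev/null; python3 t.py
python3 -m pendant '[{"dx":0,"dy":0,"dz":0.1,"wx":0,"wy":0,"wz":3,"jaw":16},{"dx":0,"dy":0,"dz":0.3,"wx":0,"wy":0,"wz":6,"jaw":16}]' 90 >/dev/null; python3 t.py
python3 -m pendant '[{"dx":0,"dy":0,"dz":0.1,"wx":0,"wy":0,"wz":3,"jaw":16},{"dx":0,"dy":0,"dz":0.3,"wx":0,"wy":0,"wz":6,"jaw":16}]' 90 >/dev/null; python3 t.py
python3 -m pendant '[{"dx":0,"dy":0,"dz":0.1,"wx":0,"wy":0,"wz":3,"jaw":16},{"dx":0,"dy":0,"dz":0.3,"wx":0,"wy":0,"wz":6,"jaw":16}]' 90 >/dev/null; python3 t.py
```

```text
T [-0.61   0.52   0.163] F [-2.5 -2.4  8.4] q6-q1 -1.883 z 166.8 w 0.23
T [-0.59   0.52   0.192] F [-2.5 -2.6  7.9] q6-q1 -1.778 z 166.4 w 0.225
T [-0.538  0.635  0.184] F [-3.3 -2.9  8.3] q6-q1 -1.673 z 166.1 w 0.225
T [-0.622  0.647  0.164] F [-2.5 -2.3  8.2] q6-q1 -1.568 z 165.8 w 0.229
```

```bash

python3 -m pendant '[{"dx":0,"dy":0,"dz":0.1,"wx":0,"wy":0,"wz":3,"jaw":16},{"dx":0,"dy":0,"dz":0.3,"wx":0,"wy":0,"wz":6,"jaw":16}]' 90 >/dev/null; python3 t.py
python3 -m pendant '[{"dx":0,"dy":0,"dz":0.1,"wx":0,"wy":0,"wz":3,"jaw":16},{"dx":0,"dy":0,"dz":0.3,"wx":0,"wy":0,"wz":6,"jaw":16}]' 90 >/dev/null; python3 t.py
python3 -m pendant '[{"dx":0,"dy":0,"dz":0.1,"wx":0,"wy":0,"wz":3,"jaw":16},{"dx":0,"dy":0,"dz":0.3,"wx":0,"wy":0,"wz":6,"jaw":16}]' 90 >/dev/null; python3 t.py
python3 -m pendant '[{"dx":0,"dy":0,"dz":0.1,"wx":0,"wy":0,"wz":3,"jaw":16},{"dx":0,"dy":0,"dz":0.3,"wx":0,"wy":0,"wz":6,"jaw":16}]' 90 >/dev/null; python3 t.py
```

```text
T [-0.599  0.729  0.18 ] F [-3.3 -3.4  8.3] q6-q1 -1.464 z 165.5 w 0.227
T [-0.588  0.783  0.206] F [-3.1 -2.8  9.3] q6-q1 -1.359 z 165.2 w 0.224
T [-0.495  0.794  0.188] F [-4.2 -2.9  7.8] q6-q1 -1.254 z 164.8 w 0.225
T [-0.54   0.847  0.207] F [-3.3 -2.8  9.1] q6-q1 -1.15 z 164.5 w 0.225
```

```bash

python3 -m pendant '[{"dx":0,"dy":0,"dz":0.1,"wx":0,"wy":0,"wz":3,"jaw":16},{"dx":0,"dy":0,"dz":0.3,"wx":0,"wy":0,"wz":6,"jaw":16}]' 90 >/dev/null; python3 t.py
python3 -m pendant '[{"dx":0,"dy":0,"dz":0.1,"wx":0,"wy":0,"wz":3,"jaw":16},{"dx":0,"dy":0,"dz":0.3,"wx":0,"wy":0,"wz":6,"jaw":16}]' 90 >/dev/null; python3 t.py
python3 -m pendant '[{"dx":0,"dy":0,"dz":0.1,"wx":0,"wy":0,"wz":3,"jaw":16},{"dx":0,"dy":0,"dz":0.3,"wx":0,"wy":0,"wz":6,"jaw":16}]' 90 >/dev/null; python3 t.py
python3 -m pendant '[{"dx":0,"dy":0,"dz":0.1,"wx":0,"wy":0,"wz":3,"jaw":16},{"dx":0,"dy":0,"dz":0.3,"wx":0,"wy":0,"wz":6,"jaw":16}]' 90 >/dev/null; python3 t.py
```

```text
T [-0.483  0.947  0.175] F [-4.7 -2.9  8.9] q6-q1 -1.045 z 164.2 w 0.232
T [-0.389  0.941  0.174] F [-5.1 -3.   9.1] q6-q1 -0.94 z 163.9 w 0.231
T [-0.401  1.086  0.199] F [-4.9 -1.3  9.5] q6-q1 -0.836 z 163.8 w 0.23
T [-0.459  1.207  0.257] F [-5.7 -1.9 11.6] q6-q1 -0.731 z 163.6 w 0.224
```

The effort is beginning to climb, with contact near q ≈ -0.83. Single steps from here.

```bash

python3 -m pendant '[{"dx":0,"dy":0,"dz":0.1,"wx":0,"wy":0,"wz":2,"jaw":16},{"dx":0,"dy":0,"dz":0.2,"wx":0,"wy":0,"wz":4,"jaw":16}]' 90 >/dev/null; python3 t.py
python3 -m pendant '[{"dx":0,"dy":0,"dz":0.1,"wx":0,"wy":0,"wz":2,"jaw":16},{"dx":0,"dy":0,"dz":0.2,"wx":0,"wy":0,"wz":4,"jaw":16}]' 90 >/dev/null; python3 t.py
```

```text
T [-0.34   1.213  0.369] F [-6.  -1.8 10.8] q6-q1 -0.662 z 163.5 w 0.224
T [-0.345  1.291  0.323] F [-6.6 -2.1 12.7] q6-q1 -0.592 z 163.4 w 0.226
```

```bash

python3 -m pendant '[{"dx":0,"dy":0,"dz":0,"wx":0,"wy":0,"wz":1,"jaw":16}]' 90 >/dev/null; python3 t.py
python3 -m pendant '[{"dx":0,"dy":0,"dz":0,"wx":0,"wy":0,"wz":1,"jaw":16}]' 90 >/dev/null; python3 t.py
python3 -m pendant '[{"dx":0,"dy":0,"dz":0,"wx":0,"wy":0,"wz":1,"jaw":16}]' 90 >/dev/null; python3 t.py
```

```text
T [-0.358  1.206  0.304] F [-5.9 -1.8 11.6] q6-q1 -0.575 z 163.4 w 0.227
T [-0.296  1.304  0.349] F [-5.5 -3.  10.4] q6-q1 -0.558 z 163.4 w 0.226
T [-0.347  1.244  0.358] F [-5.8 -2.3 11. ] q6-q1 -0.541 z 163.4 w 0.228
```

The mean of recent readings is about 0.34 N m, 1.8 times free, which is snug. Letting go and rising.

```bash

python3 -m pendant '[{"dx":0,"dy":0,"dz":0,"wx":0,"wy":0,"wz":0,"jaw":30},{"dx":0,"dy":0,"dz":0,"wx":0,"wy":0,"wz":0,"jaw":45},{"dx":0,"dy":0,"dz":0,"wx":0,"wy":0,"wz":0,"jaw":60},{"dx":0,"dy":0,"dz":0,"wx":0,"wy":0,"wz":0,"jaw":60},{"dx":0,"dy":0,"dz":-10,"wx":0,"wy":0,"wz":0,"jaw":60},{"dx":0,"dy":0,"dz":-40,"wx":0,"wy":0,"wz":0,"jaw":60},{"dx":0,"dy":0,"dz":-80,"wx":0,"wy":0,"wz":0,"jaw":60},{"dx":0,"dy":0,"dz":-120,"wx":0,"wy":0,"wz":0,"jaw":60}]' 30
python3 -m pendant '[{"dx":0,"dy":0,"dz":0,"wx":0,"wy":0,"wz":0,"jaw":60},{"dx":0,"dy":0,"dz":0,"wx":0,"wy":0,"wz":0,"jaw":60},{"dx":0,"dy":0,"dz":0,"wx":0,"wy":0,"wz":0,"jaw":60}]'
python3 tbar.py
python3 -c "
from h import *
s=cams.camera('side'); w=cams.camera('wrist')
cv2.imwrite('pics/end.png',np.hstack([cv2.resize(s['pixels'][120:345,170:390],(400,400),interpolation=2),cv2.resize(w['pixels'],(400,400))]))"
```

```text
time_s: 24.07
tool_pos: [497.2, 94.3, 283.2]
orientation: [-0.001, -0.267, 0.964, 0.0]
ft_force: [0.8, -1.2, 0.4]
width: 0.7
finger_force: 0.0
time_s: 24.32
tool_pos: [498.3, 94.5, 282.1]
orientation: [0.0, -0.267, 0.964, -0.0]
ft_force: [-0.2, 1.1, 0.0]
width: 0.704
finger_force: 0.0
tcp [498.3  94.5 282.1] q [ 0.19  0.11  0.13  1.59  0.   -0.35] tool x ang -149.0
1610 [495.2  92.  211.4] (497.67645263671875, 93.47515869140625) (120.14119720458984, 22.08165168762207) 26.989826202392578 z [207.  210.3 217.4]
rod ang -149.5 ext [-59.7  58.6]
head 6 [499.9  91.9 218.2] 218.52416111360174 ((498.5392150878906, 92.04059600830078), 6.772495269775391)
bar near tip x range 630 [489.6 497.4 508.8]
```

View pics/end.png

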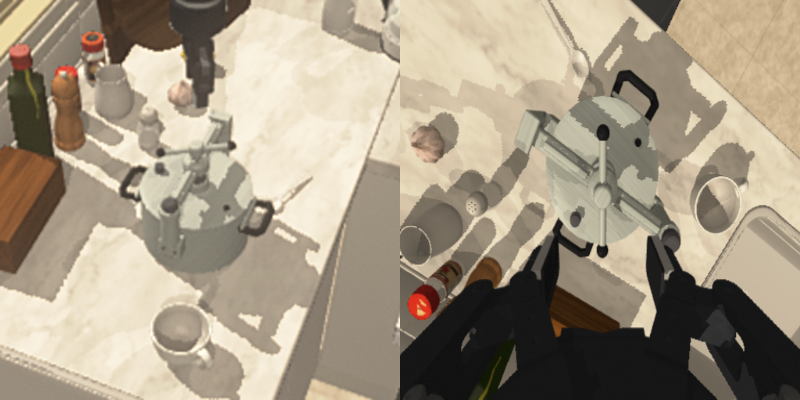

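The lid is seated and the yoke is in the catch, wrist panel (540,130). The T-bar turned the full 2.29 rad without slipping, everything else is still standing, and the gripper is clear.

```bash
python3 -c "
from rig import arm
print(arm.hand_in())"
```

```text
the job is handed in; nothing more can be done
None
```

The pressure cooker is closed and handed in after about 24 s: the lid is seated level, the yoke is against its stop with its tip under the catch, and the screw is snug at about 1.8 times the free-running torque; nothing else was touched.

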